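# Weigh the canister on the beam scale

## Task

Weigh the canister. First throw the big toggle on the switch box over to its other side, so that the fan is off and cannot blow on the scale. Then carry the canister by its handle, upright, onto the middle of the scale's pan, and push the poise along the notched beam until the beam comes to rest by itself with its pointer centred on the mark; leave the jars, flask, tin and scraper where they are.

Things in the scene. Friction and masses are not known exactly. Their poses are not given: they have to be found in the camera images.
- scale: Grey beam scale bolted down; origin on the shelf under the pivot, z up. Its 10 x 20 mm notched beam lies along y, centreline 100 mm up: pan on +y (centre 120 mm from the pivot), poise and pointer on -y. Base x -50..50, y -410..200, 14 mm high. Pivot cheeks: x -26..26, y -20..20, 114 mm tall.
- beam (a joint): Beam tilt, rad: 0 = level = pointer on the mark, positive = poise end up, pan down; stops at -0.14 and 0.14. With an empty pan it lies at -0.14 (pan up); a downward push of about 3 N tips it. Left alone it settles in about 1.5 s to a tilt proportional to the imbalance: poise 10 mm outward lowers it 0.049 rad. A finger on the poise can hold the tilt by friction: draw clear before reading it.
- pointer_tip (a point): Tip of the black pointer, 6 mm tall, at the poise end of the beam, 374 mm from the pivot along the beam.
- centre_mark (a point): Middle of the white mark, 18 mm tall, on the fixed pointer gate, 100 mm above the shelf; the pointer tip must point at it. 11 mm of pointer height is 0.03 rad. In the scale's frame the gate fills y -352..-402, x -17..17 and is 164 mm tall.
- pan_top (a point): Centre of the top face of the flat square steel pan, 150 x 150 mm, 6 mm thick, no rim. The pan stays level, edges along the scale's x and y; this point is 120 mm above the shelf with the beam level, up to 17 mm higher or lower as the beam tilts. Where on the pan the load stands does not matter to the balance.
- toggle (a joint): Fan toggle on the switch box, rad: 0 = fan on (bat leans 0.55 rad to the box's -y), 1.1 = fan off (bat leans 0.55 rad to the box's +y). It turns in the box's y-z plane about an axis 55 mm above the shelf over the box's centre; past the middle (0.55) its heavy grip drops it to the other side. About 1 N at its upper part moves it.
- switch_box: Grey box fixed to the shelf, 50 (x) x 90 (y) x 50 mm tall, origin under its centre; the toggle stands on it and swings along the box's y.
- toggle_tip (a point): Top end of the steel toggle bat: a round bar 11 mm thick with a heavy round-ended grip 24 mm thick in its upper 45 mm, 88 mm long from its axis to this tip.
- poise (a joint): Position of the poise along the beam in m, 0 = inmost (its centre 85 mm from the pivot), 0.18 = outmost; it slides outward to the scale's -y with about 1 N of friction and stays where it is left. It balances at about 0.050 for a 0.375 kg canister and 0.040 farther out for every 0.1 kg more.
- poise_top (a point): Centre of the top face of the poise, a hollow aluminium block astride the beam: 100 mm along the beam, 96 mm across, from 22 mm below to 55 mm above the beam's centreline, so 45 mm of flank stand above the beam. Too wide to grasp: push its flat flanks, 50 mm either side of this point along the beam. Axes tilt with the beam: y along it towards the pan, z up.
- canister: Red jerrycan-style plastic canister, 110 mm (x) x 70 mm (y) x 115 mm tall without its handle; origin at the centre of its underside. Its mass is unknown, 0.375 to 0.65 kg. It stands alone, either left of the scale or in front of it to the right.
- canister_handle (a point): Centre of the canister's handle bar, 145 mm above its underside: 64 mm long along the canister's x, 14 mm thick (y), 12 mm tall, on two legs at x -27 and 27 (10 mm long), with 24 mm of free height under it. The spout cap, 22 mm wide, stands at x 43 and reaches 137 mm up.
- jar_a: Empty open glass jar, 72 mm across, 95 mm tall, origin under its centre; leave it.
- jar_b: The same kind of glass jar; leave it.
- flask: Tall grey plastic flask, 68 mm across, 200 mm tall, origin under its centre; leave it.
- tin: Bare metal tin, 76 mm across, 80 mm tall, origin under its centre; leave it.
- scraper: Yellow hard scraper lying flat, 150 mm long along its x, up to 56 mm wide, 14 mm thick; leave it.

How it is judged:
By the outcome, as a careful person would: the job done as asked, in the order asked, and still so for the second after the job is handed in, with the robot touching nothing.
It also fails if it takes over 72 s, if anything falls off the work surface, if the arm or the gripper's body presses on something with over 40 N, if the wrist force passes 120 N, or if a joint passes its speed limit or range.

## Robot

A 6-joint arm with a two-finger parallel gripper is mounted at the origin on the work surface. World frame = base frame: x ahead of the robot, y to its left, z up, the work surface at z = 0. Lengths are in mm, angles in rad, forces in N, time in s.
With the tool pointing down it reaches from about 275 to 750 mm from the base axis. Payload 10.2 kg.
Tool frame: the origin (TCP) lies midway between the tips of the shut fingers; the grasp point (between the pads) lies 19 mm behind it; x points along the fingers, y is the direction in which the jaws open and shut, and the axes are right-handed (so a half turn about x gives the same grasp; the last joint's range is limited). The gripper opens to 85 mm and grips with 20 to 120 N. Pads are 22 mm wide; open, the fingers measure 114 mm over their backs; the gripper's body (76 mm by 85 mm) begins 54 mm behind the grasp point. The pads swing forward as they close: fully open they stand 13 mm farther back than shut.
Start: joints at [-1.357, 0.313, 1.498, -0, 1.331, -0.223], TCP at [222.086, -475.72, 231.294] pointing down, gripper open.
Joint ranges: [-2.94, 2.94], [-0.97, 2.17], [0.19, 2.56], [-1.23, 4.37], [0.02, 3.11], [-2.88, 2.88]. Speed limits (rad/s): [2.39, 2.39, 3.01, 3.14, 3.14, 3.14].

## Interface

Orientations are given as a unit quaternion [w, x, y, z].
In Python, from rig import ctrl gives the robot as it stands.
- The arm moves only by the tool arm_command, never from a script. Its argument "plan" is a list of rows, each a list of 5 numbers: the shift along the tool's x, y, z in m, then the turn about the tool's x in rad, then the opening, from 0 (shut) to 1 (fully open). A call has 1 to 12 rows; each row shifts and turns the commanded pose from where the row before left it, along the tool's axes as they then stand; what a row does not reach is not made up. A row lasts 1/8 s, in which the tool goes at most 62.5 mm and 10.7 degrees, less where a joint would pass 70% of its speed; a pose out of reach is approached as far as the arm can. A call with a gripper value outside its range is refused whole. The fingers move at their own pace and stop on an object; "squeeze" is the grip in N (left out, the last holds). Time passes only in rows, so rows that do not move let the fingers close. It gives the time, the measured TCP pose, the force and the opening at its end, in the units of the state.
- ctrl.sense(): the state, without advancing time (a new reading comes with each control period).
- ctrl.capture(name): name is "scene" or "side" or "wrist"; returns a dict with "color" (480x640x3 uint8, red, green, blue), "fx", "fy", "cx", "cy" (pixels), "xyz" and "orientation" of the camera in the world; the wrist camera has in their place "hand_eye" (4x4, takes a point from camera to tool coordinates, whose origin is the TCP and whose axes are the tool frame's). Camera axes: x right, y up, looking along -z (the intrinsics and any distortion apply to the point x, -y, -z); pixel columns grow to the right and rows downward; lengths in mm; the calibration is good to about 2 mm. The wrist camera is an equidistant fisheye: a pixel r from the principal point sees the ray r / f radians off the axis. A picture is of the moment at which its call begins: read the wrist's pose just before it. There is no depth.
- ctrl.finish_job(): hands the job in, once; it reports no verdict.
Trained networks look in the newest picture that a camera, given by its name, has taken for a name from the list of things; names that differ only in an ending like _2 or _b are one class to them, and where a whole thing is asked for, a point or a joint stands for the part that bears it (a point fixed in the world has none). Each returns a list of dicts, best first, with "score" (0 to 1); they miss things now and then, are a little off and sometimes report something else, mostly with a low value. They report only what shows in the picture. A call takes as long as a camera call.
- ctrl.spot_in(camera, query): "uv" ([column, row] in pixels, amid what is visible of it).
- ctrl.regions_of(camera, query): "mask" (480x640 bool, what is visible of it) and "uv" ([column, row] in pixels, amid what is visible of it).
- ctrl.place_of(camera, query): "uv" ([column, row] in pixels: a listed point, or the origin of a listed thing).
The state is a dict: "time_s": time; "joints": joint angles; "dq": joint speeds; "tau": joint torques, N m; "eef_pos": TCP position; "ee_rot": TCP orientation; "force": force on the tool from outside, world axes, zero at the start; "wrist_torque": the same for the moment, N m; "grip_width": opening from 0.0 (shut) to 1.0 (fully open).
Only numpy, scipy, OpenCV 4.12 (cv2) and the standard library are available. Lean on these libraries where they do the work, as an engineer would, in place of code of your own. Each camera call takes 0.05 s, during which the arm holds its last target.

## Working session

There is one attempt and no reset: what is moved stays moved. The work goes in short steps, Python scripts to look and compute and a tool call to move; the robot and the scene stay as the last step left them, time stands still between calls to the robot, and variables do not carry over. Pictures are saved under pics/ and viewed, and the job is handed in when it is done.

Besides the shell and the picture viewer there is one more tool, called after "Emit:" as a command line: name --pt "numbers of a row" for each row, then --argument value for the rest. arm_command: Moves the arm, as the interface text tells. Its arguments: {"type":"object","properties":{"plan":{"type":"array"},"squeeze":{"type":"number"}},"required":["plan"]}

```bash
mkdir -p pics; ls; cat > h.py <<'E'
import numpy as np, cv2
from scipy.spatial.transform import Rotation as R
from rig import ctrl
def rot(q): return R.from_quat([q[1],q[2],q[3],q[0]]).as_matrix()
def cap(n):
    s=ctrl.sense(); c=ctrl.capture(n); c['s']=s; c['name']=n
    if n=='wrist':
        T=np.eye(4);T[:3,:3]=rot(s['ee_rot']);T[:3,3]=s['eef_pos']
        W=T@np.array(c['hand_eye'],float); c['R']=W[:3,:3];c['o']=W[:3,3]
    else: c['R']=rot(c['orientation']);c['o']=np.array(c['xyz'],float)
    return c
def save(c,f): cv2.imwrite('pics/'+f,cv2.cvtColor(c['color'],cv2.COLOR_RGB2BGR))
def ray(c,uv):
    a=(uv[0]-c['cx'])/c['fx'];b=(uv[1]-c['cy'])/c['fy']
    if c['name']=='wrist':
        r=np.hypot(a,b);k=np.sin(r)/r if r>1e-9 else 1;d=np.array([a*k,-b*k,-np.cos(r)])
    else: d=np.array([a,-b,-1.]);
    d=c['R']@d; return d/np.linalg.norm(d)
def proj(c,p):
    q=c['R'].T@(np.array(p,float)-c['o']); x,y,z=q[0],-q[1],-q[2]
    if c['name']=='wrist':
        r=np.hypot(x,y);t=np.arctan2(r,z);k=t/r
        return np.array([c['cx']+c['fx']*x*k,c['cy']+c['fy']*y*k])
    return np.array([c['cx']+c['fx']*x/z,c['cy']+c['fy']*y/z])
def tri(L):
    A=np.zeros((3,3));b=np.zeros(3)
    for c,uv in L:
        d=ray(c,uv);P=np.eye(3)-np.outer(d,d);A+=P;b+=P@c['o']
    p=np.linalg.solve(A,b)
    return p,[np.linalg.norm((np.eye(3)-np.outer(ray(c,uv),ray(c,uv)))@(p-c['o'])) for c,uv in L]
def atz(c,uv,z):
    d=ray(c,uv);return c['o']+d*(z-c['o'][2])/d[2]
E
python3 - <<'E'
from h import *
s=ctrl.sense();print(s)
for n in ['scene','side','wrist']:
    c=cap(n);save(c,n+'0.png');print(n,c['o'].round(),(-c['R'][:,2]).round(2),c['fx'],c['fy'],c['cx'],c['cy'],[k for k in c])
    for q in ['scale','pointer_tip','centre_mark','pan_top','toggle_tip','switch_box','poise_top','canister','canister_handle','jar_a','flask','tin','scraper']:
        print(q,[(np.round(r['uv']).tolist(),round(r['score'],2)) for r in ctrl.place_of(n,q)][:3])
E
```

```text
pics
{'time_s': 0.0, 'joints': array([-1.35741797e+00,  3.13481737e-01,  1.49843303e+00,  1.74926945e-05,
        1.33099154e+00, -2.23410639e-01]), 'dq': array([-0.00114269,  0.00166704, -0.001508  , -0.00271751,  0.00011733,
       -0.0002174 ]), 'tau': array([ 6.47597026e-04, -4.12262678e+01, -2.59748000e+01, -1.26652508e-04,
        4.09987741e-03, -7.80140965e-06]), 'eef_pos': array([ 222.02519995, -475.46381638,  230.72036116]), 'ee_rot': array([ 0.15273767,  0.69031907,  0.15366649, -0.6903024 ]), 'force': array([0.11831277, 0.6214127 , 0.56059341]), 'wrist_torque': array([ 0.01866951, -0.01090239, -0.01008418]), 'grip_width': 0.999097831911997}
scene [1331. -103.  650.] [-0.81  0.13 -0.57] 474.1656011396714 474.1656011396714 315.3337883408621 240.933724146476 ['color', 'fx', 'fy', 'cx', 'cy', 'xyz', 'orientation', 's', 'name', 'R', 'o']
scale [([317.0, 285.0], 0.85), ([119.0, 278.0], 0.57)]
pointer_tip [([134.0, 302.0], 0.95)]
centre_mark [([119.0, 280.0], 0.73)]
pan_top [([374.0, 223.0], 0.65), ([318.0, 283.0], 0.65)]
toggle_tip [([362.0, 189.0], 0.68)]
switch_box [([243.0, 
[... 722 characters left out ...]

toggle_tip [([248.0, 213.0], 0.62)]
switch_box [([251.0, 240.0], 0.91)]
poise_top [([336.0, 257.0], 0.87)]
canister [([287.0, 402.0], 0.65)]
canister_handle [([287.0, 368.0], 0.64)]
jar_a [([371.0, 252.0], 0.8), ([281.0, 189.0], 0.68), ([339.0, 257.0], 0.53)]
flask [([353.0, 213.0], 0.9)]
tin [([280.0, 324.0], 0.78)]
scraper [([416.0, 297.0], 0.68)]
wrist [ 298. -441.  375.] [-0.29 -0.14 -0.95] 371.64829954431775 371.64829954431775 320.03625876566315 237.3827222322337 ['color', 'fx', 'fy', 'cx', 'cy', 'hand_eye', 's', 'name', 'R', 'o']
scale []
pointer_tip []
centre_mark []
pan_top []
toggle_tip []
switch_box []
poise_top []
canister []
canister_handle []
jar_a []
flask []
tin []
scraper []
```

View pics/scene0.png

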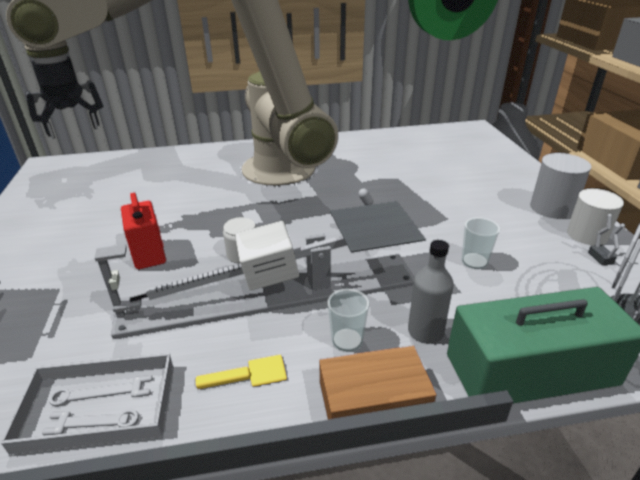

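View pics/side0.png

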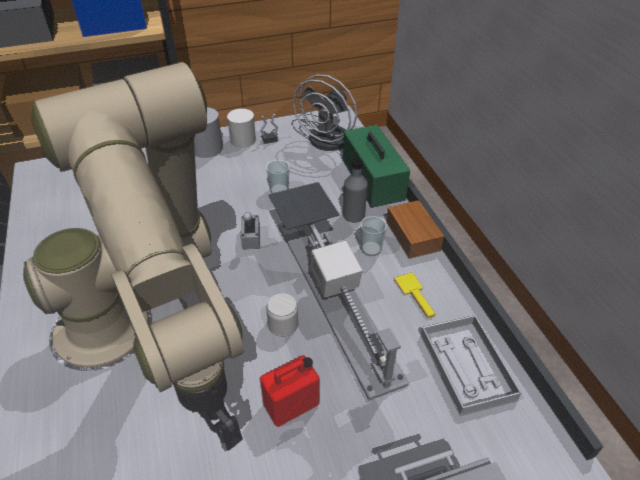

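View pics/wrist0.png

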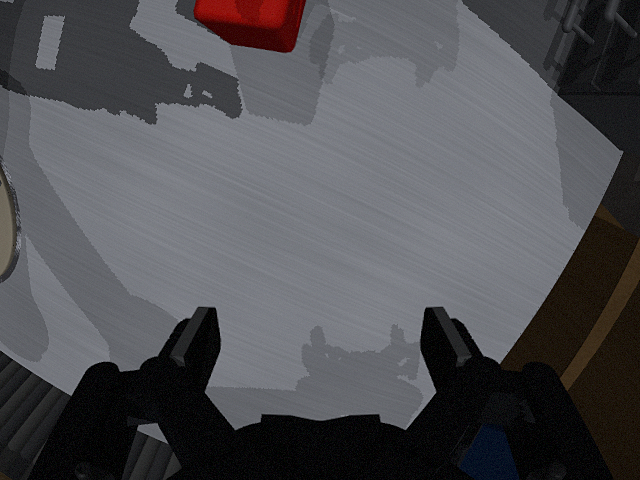

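```bash
python3 - <<'E'
from h import *
a=cap('scene');b=cap('side')
P={'scale':((317,285),(321,269)),'ptr':((134,302),(380,369)),'mark':((119,280),(389,357)),'pan':((374,223),(304,202)),'tog':((362,189),(248,213)),'poise':((259,241),(336,257)),'can':((148,254),(287,402)),'handle':((135,198),(287,368)),'tin':((239,254),(280,324)),'flask':((423,330),(353,213)),'jar1':((476,261),(281,189)),'jar2':((351,338),(371,252)),'scr':((244,378),(416,297))}
for k,(u,v) in P.items():
    p,e=tri([(a,u),(b,v)]);print(k,p.round(1),np.round(e,1))
print('box',atz(b,(251,240),0))
E
```

```text
scale [577.2  18.7   1.7] [3.1 3.1]
ptr [ 597.  -341.9   35.4] [1.7 1.7]
mark [ 606.  -354.3   98.2] [3.2 3.2]
pan [570.4 139.3 140.4] [0.8 0.8]
tog [418.2 153.6 132.4] [0.6 0.6]
poise [584.5 -86.5 141.1] [4.9 4.9]
can [ 383.4 -342.2    0.4] [4.2 4.2]
handle [ 384.1 -343.4  145.9] [2.3 2.3]
tin [ 424.5 -133.1    0.5] [4.2 4.2]
flask [740.4 195.    4.9] [2.9 2.9]
jar1 [565.1 380.2   3.7] [2. 2.]
jar2 [733.9  51.   -6.9] [8.6 8.6]
scr [ 784.2 -145.2   -7.4] [2.7 2.7]
box [422.94762815 185.38197478   0.        ]
```

```bash
cat >> h.py <<'E'
def go(t,s=None,verbose=True):
    s=s or ctrl.sense();Rm=rot(s['ee_rot']);d=Rm.T@(np.array(t,float)-s['eef_pos'])/1000
    print('shift tool',d.round(4),'t',s['time_s'],'pos',s['eef_pos'].round(1),'jaw yaw',round(float(np.arctan2(Rm[1,1],Rm[0,1])),3));return d
E
python3 - <<'E'
from h import *
s=ctrl.sense();print(rot(s['ee_rot']).round(3))
c=cap('wrist');print(np.array(c['hand_eye']).round(2))
go([310,-330,270]);go([400,90,250])
E
```

```text
[[ 0.     0.423 -0.906]
 [-0.    -0.906 -0.423]
 [-1.     0.     0.   ]]
[[  -0.      0.32   -0.95 -143.27]
 [   1.     -0.     -0.      0.9 ]
 [  -0.     -0.95   -0.32  -82.93]
 [   0.      0.      0.      1.  ]]
shift tool [-0.0387 -0.0948 -0.1413] t 2.25 pos [ 222.1 -475.7  231.3] jaw yaw -1.134
shift tool [-0.0187 -0.4373 -0.4005] t 2.25 pos [ 222.1 -475.7  231.3] jaw yaw -1.134
```

Emit:
arm_command --pt "-0.01 -0.02 -0.03 0 1" --pt "-0.01 -0.02 -0.03 0 0.5" --pt "-0.01 -0.02 -0.03 0 0" --pt "-0.01 -0.02 -0.03 0 0" --pt "0 -0.015 -0.02 0 0" --pt "0 0 0 0 0"

```text
time_s: 3.0
eef_pos: [309.3, -329.6, 271.6]
ee_rot: [0.154, 0.69, 0.154, -0.69]
force: [0.1, -0.3, -0.1]
grip_width: -0.002
```

```bash
python3 - <<'E'
from h import *
c=cap('wrist');save(c,'w1.png')
import pickle;pickle.dump(c,open('w1.pkl','wb'))
for q in ['canister_handle','canister']:
    r=ctrl.place_of('wrist',q)[:2];print(q,[(x['uv'],x['score']) for x in r])
    if r: print(atz(c,r[0]['uv'],145 if 'h' in q else 0))
go([400,90,250])
E
```

```text
canister_handle [([384.0, 140.8], 0.74)]
[ 388.86559875 -345.04008215  145.        ]
canister [([365.4, 132.9], 0.76)]
[ 389.67588828 -349.16573566    0.        ]
shift tool [ 0.0211 -0.3429 -0.2609] t 3.15 pos [ 308.4 -331.1  271.2] jaw yaw -1.135
```

View pics/w1.png

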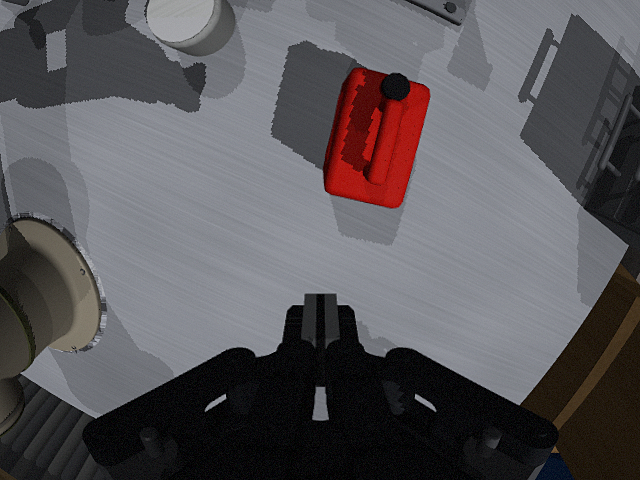

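```bash
python3 - <<'E'
from h import *
import pickle
c=pickle.load(open('w1.pkl','rb'))
for uv,z in [((375,177),148),((394,100),148),((396,87),137)]: print(atz(c,uv,z).round(1))
# box top corners
for uv in [(357,69),(429,88),(403,207),(326,191)]: print(atz(c,uv,112).round(1))
from scipy.optimize import minimize
E
```

```text
[ 362.1 -350.6  148. ]
[ 418.8 -337.8  148. ]
[ 429.8 -336.6  137. ]
[ 432.6 -305.7  112. ]
[ 446.6 -365.1  112. ]
[ 346.8 -391.8  112. ]
[ 330.8 -326.5  112. ]
```

Emit:
arm_command --pt "0 -0.04 -0.03 0 0" --pt "0 -0.04 -0.03 0 0" --pt "0 -0.04 -0.03 0 0" --pt "0 -0.04 -0.03 0 0" --pt "0 -0.04 -0.03 0 0" --pt "0 -0.04 -0.03 0 0" --pt "0 -0.04 -0.03 0 0" --pt "0 -0.03 -0.02 0 0" --pt "0 0 0 0 0"

```text
time_s: 4.28
eef_pos: [386.3, 48.7, 271.1]
ee_rot: [-0.154, -0.69, -0.154, 0.69]
force: [0.1, -0.9, -0.1]
grip_width: 0.004
```

```bash
python3 - <<'E'
from h import *
import pickle
c=cap('wrist');save(c,'w2.png')
pickle.dump(c,open('w2.pkl','wb'))
for q,z in [('toggle_tip',130),('switch_box',0),('pan_top',139)]:
    r=ctrl.place_of('wrist',q)[:2];print(q,[(x['uv'],x['score']) for x in r])
    if r: print(atz(c,r[0]['uv'],z))
E
```

```text
toggle_tip [([212.1, 139.2], 0.61)]
[411.81462338 152.17723313 130.        ]
switch_box [([216.1, 108.8], 0.59)]
[422.75730458 193.02640966   0.        ]
pan_top []
```

View pics/w2.png

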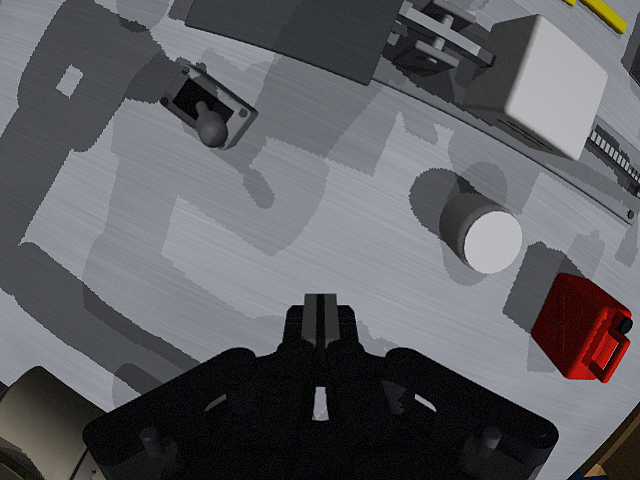

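```bash
python3 - <<'E'
from h import *
import pickle
c=pickle.load(open('w2.pkl','rb'))
P=[atz(c,uv,50)[:2] for uv in [(188,64),(257,112),(222,150),(162,99)]]
for i in range(4): print(P[i].round(1),(P[(i+1)%4]-P[i]).round(1),np.linalg.norm(P[(i+1)%4]-P[i]).round(1))
print(np.mean(P,0)); print(atz(c,(211,131),120))
go([415,85,110])
im=c['color'][40:180,130:300];cv2.imwrite('pics/w2z.png',cv2.resize(im[:,:,::-1],None,fx=4,fy=4))
E
```

```text
[458.8 226.4] [-18.6 -86.2] 88.2
[440.2 140.2] [-48.6  17.6] 51.7
[391.7 157.8] [24.4 81.1] 84.7
[416.1 238.9] [ 42.8 -12.4] 44.5
[426.70743534 190.8366737 ]
[415.87538122 158.06345094 120.        ]
shift tool [ 0.1612 -0.0226 -0.0423] t 4.475 pos [386.1  46.7 271.2] jaw yaw -1.136
```

View pics/w2z.png

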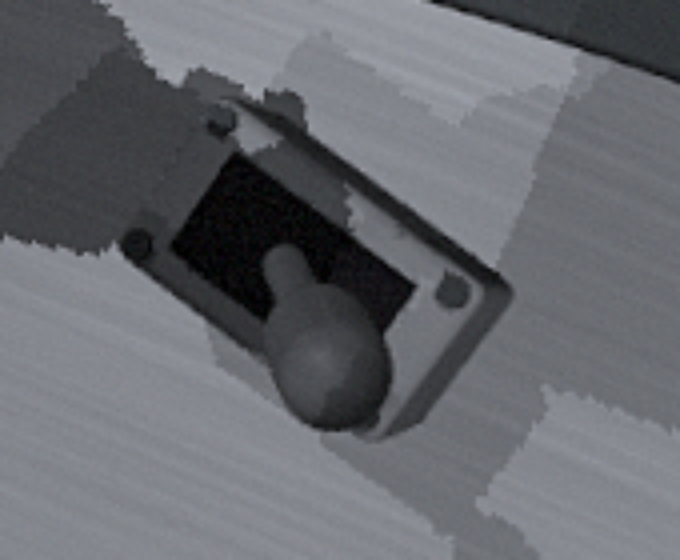

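Emit:
arm_command --pt "0 -0.027 -0.024 0 0" --pt "0 -0.026 -0.023 0 0" --pt "0.04 0 0 0.17 0" --pt "0.04 0 0 0.17 0" --pt "0.04 0 0 0.17 0" --pt "0.046 0 0 0.17 0" --pt "0 0 0 0 0"

```text
time_s: 5.35
eef_pos: [404.9, 114.7, 103.6]
ee_rot: [0.086, -0.7, 0.086, 0.704]
force: [0.0, -0.4, 1.4]
grip_width: -0.0
```

```bash
python3 - <<'E'
from h import *
go([425,198,105])
c=cap('side');save(c,'s1.png');cv2.imwrite('pics/s1z.png',cv2.resize(c['color'][150:300,160:360,::-1],None,fx=4,fy=4))
E
```

```text
shift tool [-0.0015 -0.0856  0.0005] t 5.35 pos [404.9 114.7 103.6] jaw yaw -1.814
```

View pics/s1z.png

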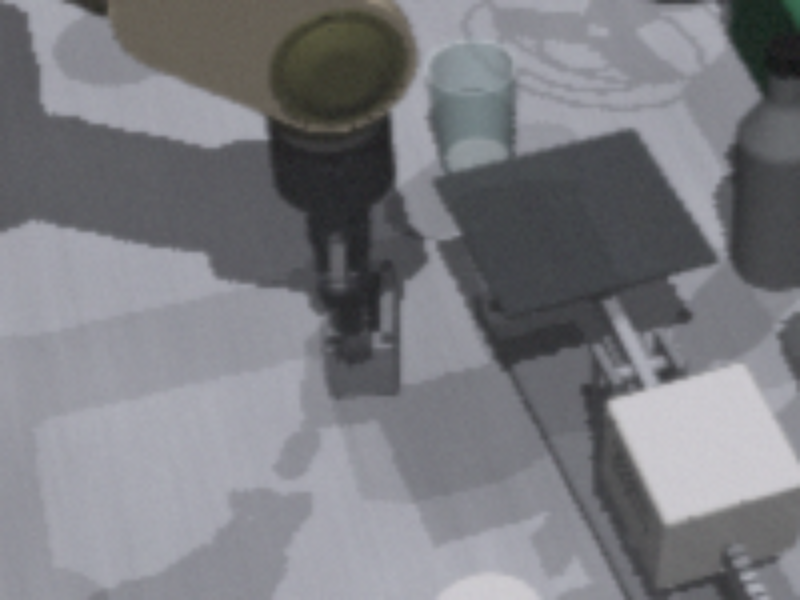

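Gripper is in front (−y) of the box at crop (350,320), ready to push along the box's +y. Push.

Emit:
arm_command --pt "0 -0.02 0 0 0" --pt "0 -0.015 0 0 0" --pt "0 -0.015 0 0 0" --pt "0 -0.015 0 0 0" --pt "0 -0.015 0 0 0" --pt "0 -0.01 0 0 0" --pt "0 0 0 0 0"

```text
time_s: 6.28
eef_pos: [427.8, 203.5, 105.1]
ee_rot: [0.085, -0.702, 0.085, 0.702]
force: [0.3, 0.8, 0.7]
grip_width: 0.001
```

Emit:
arm_command --pt "0 0.03 0 0 0" --pt "0 0.04 0 0 0" --pt "-0.05 0.01 0 0 0.5" --pt "-0.06 0.02 0 0 1" --pt "-0.06 0.03 0 0 1" --pt "0 0.04 0 0 1" --pt "0 0.0 0 0 1"

```text
time_s: 7.15
eef_pos: [387.1, 38.6, 270.9]
ee_rot: [-0.087, 0.702, -0.087, -0.701]
force: [0.8, 0.1, -0.3]
grip_width: 1.0
```

```bash
python3 - <<'E'
from h import *
go([380,-250,280])
for n in ['wrist','side']:
    c=cap(n);save(c,n+'2.png')
    r=ctrl.place_of(n,'toggle_tip')[:2];print([(x['uv'],x['score']) for x in r])
    if r: print(atz(c,r[0]['uv'],130))
E
```

```text
shift tool [-0.009   0.2816 -0.0636] t 7.15 pos [387.1  38.6 270.9] jaw yaw -1.818
[([90.7, 224.1], 0.78)]
[438.42676866 241.20214696 130.        ]
[([247.6, 193.5], 0.68)]
[435.90369516 235.20319409 130.        ]
```

View pics/wrist2.png

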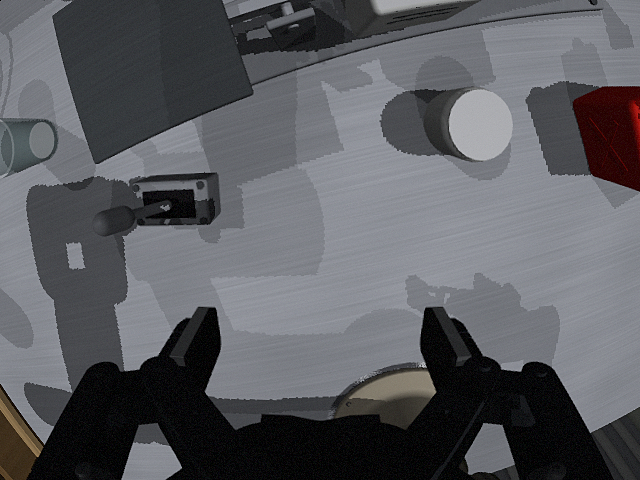

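View pics/side2.png

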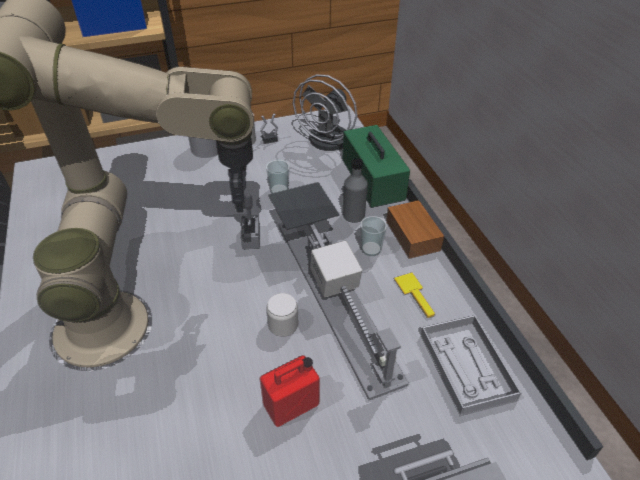

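Emit:
arm_command --pt "0 0.05 -0.007 0 1" --pt "0 0.05 -0.007 0 1" --pt "0 0.05 -0.007 0 1" --pt "0 0.05 -0.007 0 1" --pt "0 0.05 -0.007 0 1" --pt "0 0.05 -0.007 0 1" --pt "0 0.05 -0.008 0 1" --pt "0 0.039 0 0 0.7" --pt "0.02 0 0 -0.16 0.7" --pt "0.02 0 0 -0.16 0.7" --pt "0.02 0 0 -0.15 0.7" --pt "0 0 0 0 0.7"

```text
time_s: 8.85
eef_pos: [342.6, -348.3, 209.1]
ee_rot: [-0.079, -0.702, -0.081, 0.703]
force: [-0.4, 0.7, 0.8]
grip_width: 0.7
```

```bash
python3 - <<'E'
from h import *
import pickle
c=cap('wrist');save(c,'w3.png');pickle.dump(c,open('w3.pkl','wb'))
r=ctrl.place_of('wrist','canister_handle')[:2];print([(x['uv'],x['score']) for x in r])
w1=pickle.load(open('w1.pkl','rb'));s=cap('side')
u=r[0]['uv']
print(tri([(w1,(384,140.8)),(c,u)]),tri([(s,(287,368)),(c,u)]),tri([(s,(287,368)),(w1,(384,140.8)),(c,u)]))
print(atz(c,u,145))
go([388,-344,126])
E
```

```text
[([335.3, 179.5], 0.84)]
(array([ 388.89954034, -347.71135815,  132.09911723]), [np.float64(0.3243136227309899), np.float64(0.3243136227311029)]) (array([ 387.86568601, -345.96053862,  143.83764179]), [np.float64(2.9392112000795265), np.float64(2.939211200079535)]) (array([ 388.21113982, -345.66596187,  143.40904013]), [np.float64(3.192658613769414), np.float64(0.7540386260621472), np.float64(2.7268484256218732)])
[ 390.79232369 -346.98851202  145.        ]
shift tool [ 0.0852  0.0047 -0.0452] t 9.0 pos [ 342.9 -349.4  211.2] jaw yaw -1.346
```

View pics/w3.png

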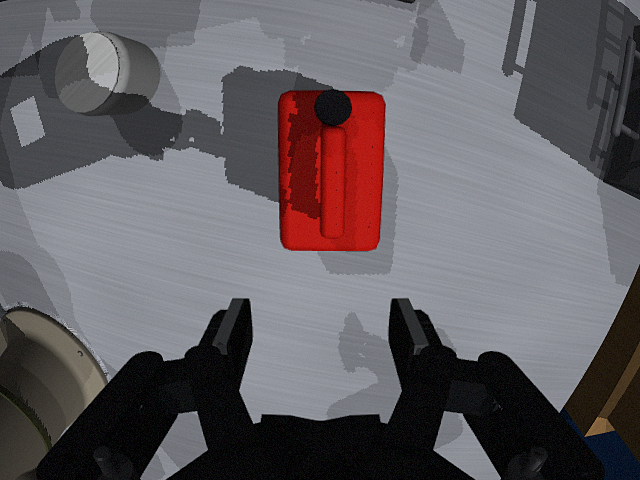

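Emit:
arm_command --pt "0 0.0075 -0.023 0 0.7" --pt "0 0 -0.023 0 0.7" --pt "0.02 0 0 0 0.7" --pt "0.03 0 0 0 0.7" --pt "0.025 0 0 0 0.7" --pt "0.01 0 0 0 0.7" --pt "0 0 0 0 0.3" --pt "0 0 0 0 0" --pt "0 0 0 0 0" --pt "0 0 0 0 0" --pt "0 0 0 0 0" --squeeze 60

```text
time_s: 10.38
eef_pos: [389.1, -346.5, 126.6]
ee_rot: [0.08, 0.703, 0.08, -0.702]
force: [-0.2, 2.4, 5.8]
grip_width: 0.151
```

```bash
python3 - <<'E'
from h import *
print(ctrl.sense()['force'],ctrl.sense()['grip_width'],ctrl.sense()['eef_pos'])
c=cap('wrist');save(c,'w4.png')
c=cap('side');save(c,'s4.png')
E
```

```text
[-0.21860662  2.36572805  5.81707068] 0.15104812404614457 [ 389.08940639 -346.45847886  126.59326416]
```

View pics/w4.png

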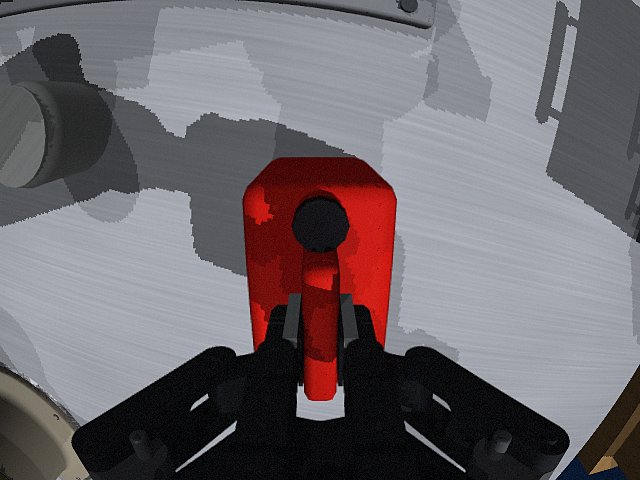

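Emit:
arm_command --pt "-0.01 0 0 0 0" --pt "-0.03 0 0 0 0" --pt "-0.05 0 0 0 0" --pt "-0.05 0 0 0 0" --pt "-0.05 0 0 0 0" --pt "-0.02 0 0 0 0" --pt "0 0 0 0 0" --pt "0 0 0 0 0" --pt "0 0 0 0 0"

```text
time_s: 11.6
eef_pos: [388.6, -346.1, 334.3]
ee_rot: [-0.079, -0.702, -0.081, 0.703]
force: [0.3, 0.4, -4.3]
grip_width: 0.154
```

```bash
python3 - <<'E'
from h import *
s=ctrl.sense();print(s['force'],s['grip_width'],s['eef_pos'],s['wrist_torque'])
a=cap('scene');b=cap('side');save(a,'sc5.png');save(b,'s5.png')
for q in ['pan_top','poise_top','centre_mark','pointer_tip']:
    U=[ctrl.place_of(n,q) for n in('scene','side')];U=[[(np.round(x['uv'],1),round(x['score'],2)) for x in u[:2]] for u in U];print(q,U)
    try:print(tri([(a,U[0][0][0]),(b,U[1][0][0])]))
    except Exception as e:print(e)
for n,c in(('scene',a),('side',b)):
    m=ctrl.regions_of(n,'pan_top')[0]['mask'].astype(np.uint8)
    k=max(cv2.findContours(m,0,2)[0],key=cv2.contourArea);p=cv2.approxPolyDP(k,6,True)[:,0];print(n,p.tolist());
    for uv in p: print(atz(c,uv,138).round(1))
print(ctrl.sense()['force'])
go([570,139,330])
E
```

```text
[ 0.32003384  0.36433719 -4.31986785] 0.15379927511324265 [ 388.62986835 -346.09289187  334.29919967] [-0.02996589 -0.01285866 -0.00856755]
pan_top [[(array([376. , 226.8]), 0.92), (array([472.5, 262.6]), 0.36)], [(array([302.5, 201.1]), 0.81)]]
(array([569.95198731, 146.27461475, 133.73074581]), [np.float64(4.530922347647058), np.float64(4.530922347646958)])
poise_top [[(array([258.5, 236.6]), 0.96)], [(array([337.6, 260.2]), 0.66)]]
(array([582.29274046, -91.74333637, 144.13957674]), [np.float64(2.1078922866309133), np.float64(2.107892286630928)])
centre_mark [[(array([119.3, 279.7]), 0.65)], [(array([386.6, 357.2]), 0.89)]]
(array([ 601.92988675, -353.61582219,   96.68257739]), [np.float64(1.863391366894989), np.float64(1.8633913668949247)])
pointer_tip [[(array([134.9, 299.7]), 0.85), (array([261.4, 237.2]), 0.68)], [(array([283.7, 305. ]), 0.75), (array([382.2, 367.7]), 0.56)]]
(array([ 497.68384294, -260.38163295,   74.50622376]), [np.float64(124.77548521286218), np.float64(124.77548521286228)])
scene [[424, 237], [394, 201], [331, 210], [351, 251]]
[633.9 218.9 138. ]
[492.5 204.8 138. ]
[502.   65.8 138. ]
[650.8  72.9 138. ]
side [[329, 199], [307, 214], [308, 223], [337, 214]]
[639.5 134.2 138. ]
[564.4  94.2 138. ]
[556.4  60.  138. ]
[639.6  69.8 138. ]
[-0.46707347  0.21014431 -3.10590145]
shift tool [ 0.0055 -0.4321 -0.2856] t 12.2 pos [ 388.8 -346.3  335.5] jaw yaw -1.344
```

View pics/s5.png

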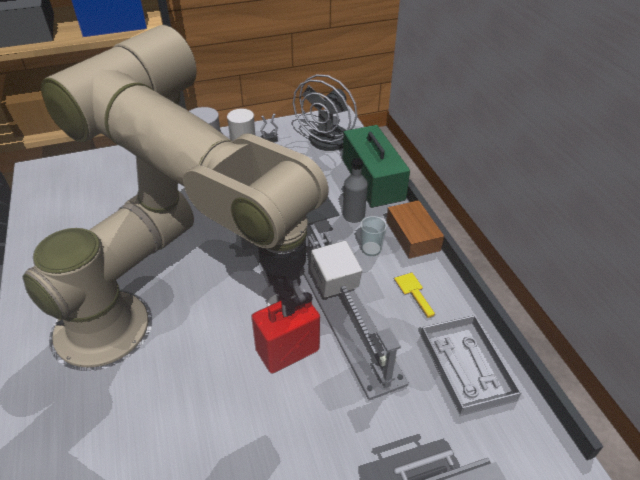

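Emit:
arm_command --pt "0 -0.018 -0.012 0 0" --pt "0 -0.036 -0.024 0 0" --pt "0 -0.045 -0.03 0 0" --pt "0 -0.045 -0.03 0 0" --pt "0 -0.045 -0.03 0 0" --pt "0 -0.045 -0.03 0 0" --pt "0 -0.045 -0.03 0 0" --pt "0 -0.045 -0.03 0 0" --pt "0 -0.045 -0.03 0 0" --pt "0 -0.036 -0.024 0 0" --pt "0 -0.027 -0.016 0 0" --pt "0 0 0 0.15 0"

```text
time_s: 13.7
eef_pos: [570.0, 141.9, 335.0]
ee_rot: [-0.027, -0.706, -0.027, 0.707]
force: [-0.4, 0.9, -4.0]
grip_width: 0.153
```

Emit:
arm_command --pt "0 0 0 0 0" --pt "0 0 0 0 0"

```text
time_s: 13.95
eef_pos: [570.1, 139.1, 335.6]
ee_rot: [0.028, 0.707, 0.028, -0.707]
force: [1.0, -0.2, -4.0]
grip_width: 0.152
```

```bash
python3 - <<'E'
from h import *
s=ctrl.sense();print(s['force'],s['grip_width'],s['eef_pos'],s['wrist_torque'])
a=cap('scene');b=cap('side');save(a,'sc6.png');save(b,'s6.png');w=cap('wrist');save(w,'w6.png')
go([570,140,265])
E
```

```text
[ 0.98782552 -0.23813357 -3.971025  ] 0.15187178990670902 [570.10857208 139.05720432 335.62013819] [ 0.05114057 -0.01034761 -0.04596625]
shift tool [ 0.0707 -0.0013  0.0002] t 14.1 pos [570.3 138.8 335.7] jaw yaw -1.493
```

View pics/sc6.png

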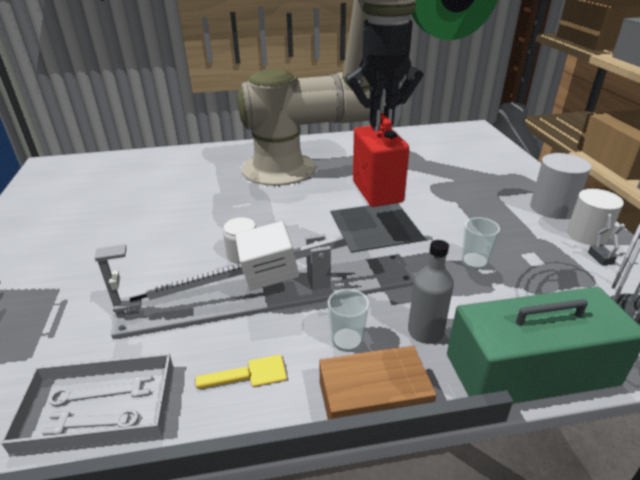

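View pics/w6.png

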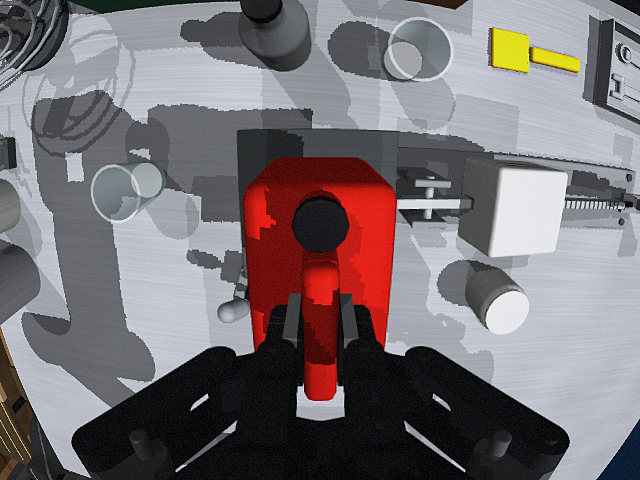

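Emit:
arm_command --pt "0.03 -0.001 0 0 0" --pt "0.025 0 0 0 0" --pt "0.008 0 0 0 0" --pt "0.006 0 0 0 0" --pt "0.006 0 0 0 0" --pt "0.006 0 0 0 0" --pt "0.006 0 0 0 0" --pt "0 0 0 0 0"

```text
time_s: 15.1
eef_pos: [570.2, 139.9, 248.1]
ee_rot: [-0.027, -0.706, -0.027, 0.707]
force: [1.3, 1.4, -0.8]
grip_width: 0.15
```

```bash
python3 - <<'E'
from h import *
s=ctrl.sense();print(s['force'],s['grip_width'],s['eef_pos'],s['wrist_torque'])
a=cap('scene');save(a,'sc7.png');cv2.imwrite('pics/sc7z.png',cv2.resize(a['color'][100:340,90:450,::-1],None,fx=2,fy=2))
E
```

```text
[ 1.3313655   1.36236528 -0.76093778] 0.15010168093746798 [570.20550654 139.91339234 248.09634695] [ 0.22559634 -0.10039498 -0.00610339]
```

View pics/sc7z.png

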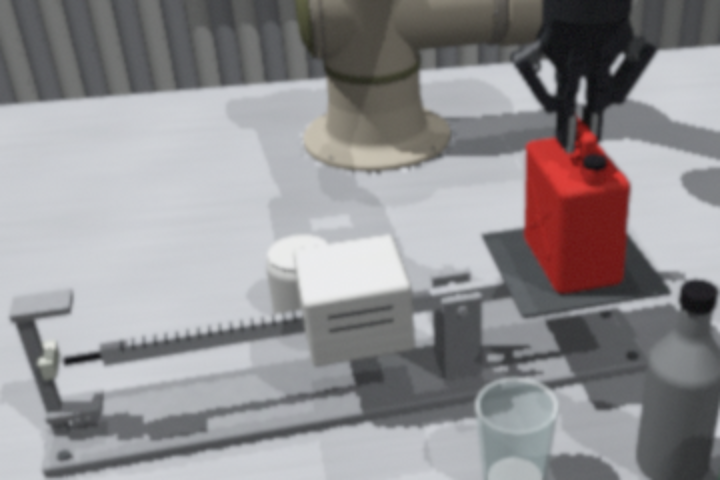

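Emit:
arm_command --pt "0.006 0 0 0 0" --pt "0.005 0 0 0 0" --pt "0.004 0 0 0 0" --pt "0.003 0 0 0 0" --pt "0 0 0 0 0"

```text
time_s: 15.78
eef_pos: [570.3, 139.8, 230.3]
ee_rot: [-0.027, -0.706, -0.027, 0.707]
force: [-1.2, -0.2, -0.3]
grip_width: 0.149
```

Emit:
arm_command --pt "0.001 0 0 0 0" --pt "0 0 0 0 0"

```text
time_s: 16.02
eef_pos: [570.3, 139.9, 229.6]
ee_rot: [0.027, 0.707, 0.027, -0.707]
force: [-1.1, 0.1, -0.0]
grip_width: 0.152
```

Emit:
arm_command --pt "0.001 0 0 0 0" --pt "0.001 0 0 0 0" --pt "0 0 0 0 0"

```text
time_s: 16.4
eef_pos: [570.5, 140.3, 229.4]
ee_rot: [0.027, 0.707, 0.027, -0.706]
force: [-4.8, 0.9, 10.8]
grip_width: 0.149
```

```bash
python3 - <<'E'
from h import *
s=ctrl.sense();print(s['force'],s['eef_pos'])
a=cap('scene');cv2.imwrite('pics/sc8z.png',cv2.resize(a['color'][100:340,90:450,::-1],None,fx=2,fy=2))
E
```

```text
[-4.77022704  0.89994176 10.80771463] [570.45440882 140.28282667 229.37681681]
```

View pics/sc8z.png

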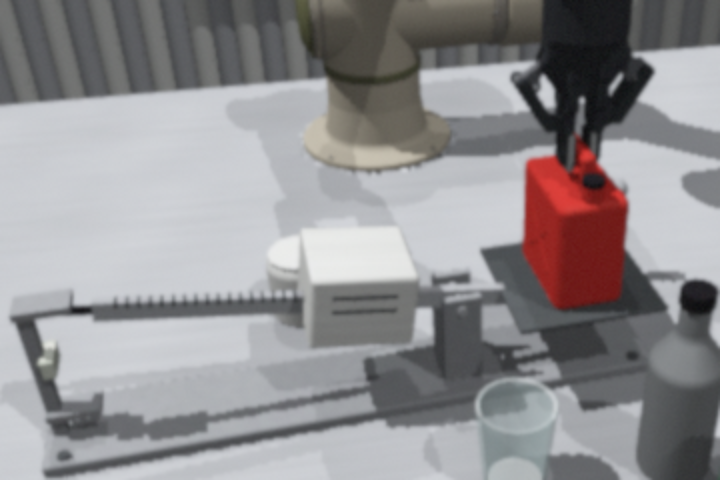

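Emit:
arm_command --pt "-0.0015 0 0 0 0" --pt "0 0 0 0 0.2" --pt "0 0 0 0 0.3" --pt "0 0 0 0 0.45" --pt "0 0 0 0 0.45" --pt "-0.01 0 0 0 0.45" --pt "-0.03 0 0 0 0.45" --pt "-0.05 0 0 0 0.45" --pt "-0.05 0 0 0 0.3" --pt "0 0.04 0 -0.16 0" --pt "0 0.02 0 -0.17 0"

```text
time_s: 17.82
eef_pos: [578.1, 79.3, 370.3]
ee_rot: [0.145, 0.693, 0.144, -0.692]
force: [0.3, 0.3, -0.5]
grip_width: 0.002
```

```bash
python3 - <<'E'
from h import *
s=ctrl.sense();print(s['force'],s['eef_pos'],s['joints'])
a=cap('scene');b=cap('side');save(a,'sc9.png');save(b,'s9.png')
for q in ['pan_top','poise_top','centre_mark','pointer_tip']:
    U=[ctrl.place_of(n,q) for n in('scene','side')];U=[[(np.round(x['uv'],1),round(x['score'],2)) for x in u[:2]] for u in U];print(q,U)
    try:print(tri([(a,U[0][0][0]),(b,U[1][0][0])]))
    except Exception as e:print(e)
cv2.imwrite('pics/sc9z.png',cv2.resize(a['color'][100:340,90:450,::-1],None,fx=2,fy=2))
go([580,-2,300])
E
```

```text
[ 0.29347969  0.30139876 -0.51696896] [578.09713162  79.30946401 370.27181591] [-6.42086658e-02  4.03896177e-01  1.01728340e+00 -2.40068633e-04
  1.71863082e+00  1.09502796e+00]
pan_top [[(array([373.4, 237.9]), 0.77)], [(array([304.7, 211.7]), 0.93)]]
(array([571.81598099, 139.42910834, 105.36571884]), [np.float64(0.6185009570245319), np.float64(0.6185009570245364)])
poise_top [[(array([265.5, 223.6]), 0.67), (array([349.3, 338.5]), 0.41)], [(array([337.1, 244.5]), 0.57)]]
(array([587.67133978, -74.72813401, 176.78437785]), [np.float64(0.3988727957261845), np.float64(0.39887279572621187)])
centre_mark [[(array([117.8, 278.9]), 0.94)], [(array([320.9, 269.1]), 0.59)]]
(array([ 575.17571345, -261.74630629,  178.50176866]), [np.float64(113.63028359283935), np.float64(113.63028359283925)])
pointer_tip [[(array([119.1, 259.8]), 0.81)], [(array([387. , 339.9]), 0.82), (array([305.6, 172.1]), 0.22)]]
(array([ 603.87226802, -341.95348301,  142.8166536 ]), [np.float64(1.3255558328047512), np.float64(1.3255558328048094)])
shift tool [0.0691 0.0772 0.031 ] t 18.325 pos [577.9  81.2 369.1] jaw yaw -1.164
```

View pics/sc9z.png

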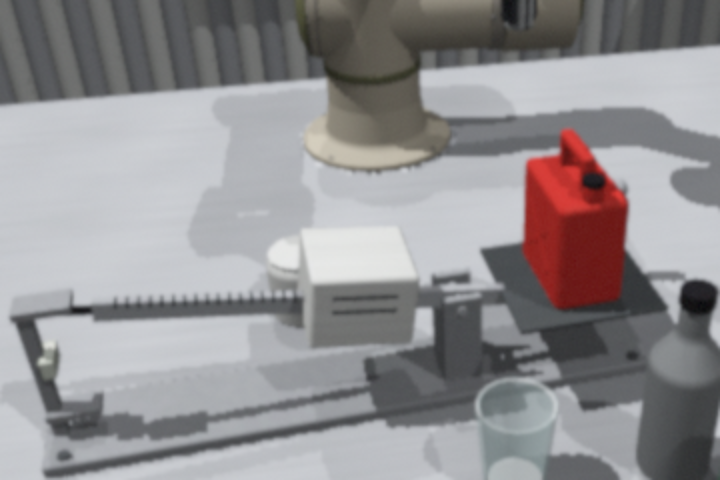

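View pics/s9.png

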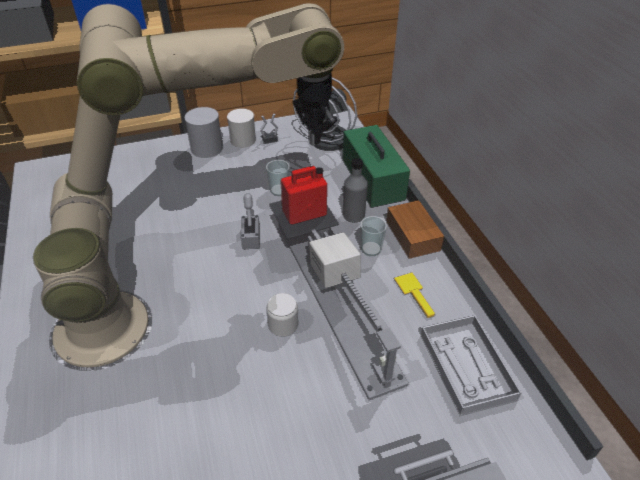

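Emit:
arm_command --pt "0 0.039 0.016 0 0" --pt "0 0.038 0.015 0 0" --pt "0.01 0 0 -0.177 0" --pt "0.01 0 0 -0.177 0" --pt "0.01 0 0 -0.177 0" --pt "0.01 0 0 -0.177 0" --pt "0.01 0 0 -0.177 0" --pt "0.01 0 0 -0.177 0" --pt "0.01 0 0 -0.174 0" --pt "0 0 0 0 0"

```text
time_s: 19.58
eef_pos: [579.8, -2.1, 298.5]
ee_rot: [0.517, 0.482, 0.518, -0.482]
force: [-0.1, 1.2, -0.2]
grip_width: -0.002
```

```bash
python3 - <<'E'
from h import *
go([580,-2,142])
c=cap('wrist');save(c,'w10.png')
E
```

```text
shift tool [0.1565 0.0004 0.    ] t 19.575 pos [579.8  -2.1 298.5] jaw yaw 0.07
```

View pics/w10.png

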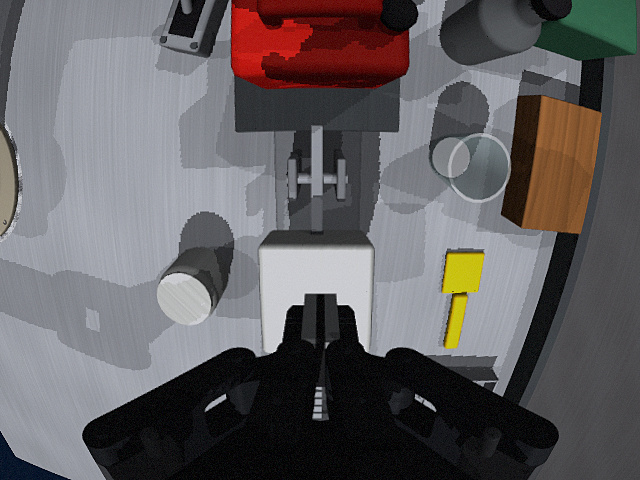

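```bash
python3 - <<'E'
from h import *
c=cap('wrist')
piv=np.array([578.4,20.3]);u=np.array([-0.07,0.9975])
for uv,z in [((317,231),162),((317,244),162),((317,231),168),((317,244),168),((317,148),112),((317,180),112),((317,131),105)]:
    p=atz(c,uv,z);print(uv,z,p.round(1),(p[:2]-piv)@u)
E
```

```text
(317, 231) 162 [578.8 -10.4 162. ] -30.681315764279617
(317, 244) 162 [579.5 -21.4 162. ] -41.63032452145968
(317, 231) 168 [578.7  -8.5 168. ] -28.751903214453453
(317, 244) 168 [579.4 -19.2 168. ] -39.466606200994995
(317, 148) 112 [574.4  50.5 112. ] 30.39701403217577
(317, 180) 112 [576.3  21.6 112. ] 1.4398401672686483
(317, 131) 105 [573.3  65.3 105. ] 45.28072334340019
```

Emit:
arm_command --pt "0.05 0 0 0 0" --pt "0.05 0 0 0 0" --pt "0.046 0 0 0 0" --pt "0.02 0 0 0 0" --pt "0 0 0.006 0 0" --pt "0 0 0.006 0 0" --pt "0 0 0.006 0 0" --pt "0 0 0.006 0 0" --pt "0 0 0.006 0 0" --pt "0 0 0.005 0 0" --pt "0 0 0 0 0"

```text
time_s: 21.05
eef_pos: [582.6, -37.8, 133.0]
ee_rot: [0.518, 0.482, 0.517, -0.482]
force: [-0.4, -0.0, -0.4]
grip_width: 0.0
```

Emit:
arm_command --pt "0 0 0.005 0 0" --pt "0 0 0.005 0 0" --pt "0 0 0.002 0 0" --pt "0 0 0 0 0" --pt "0 0 -0.015 0 0" --pt "0 0 0 0 0"

```text
time_s: 21.8
eef_pos: [582.2, -33.0, 133.1]
ee_rot: [0.518, 0.481, 0.518, -0.481]
force: [-0.1, -0.1, 0.4]
grip_width: -0.001
```

```bash
cat > rd.py <<'E'
from h import *
import sys
a=cap('scene');cv2.imwrite('pics/%s.png'%sys.argv[1],cv2.resize(a['color'][100:340,90:450,::-1],None,fx=2,fy=2))
u=ctrl.place_of('scene','pointer_tip')[:1];v=ctrl.place_of('scene','centre_mark')[:1]
b=cap('side');w=ctrl.place_of('side','pointer_tip')[:1]
print([(x['uv'],x['score']) for x in u+v+w])
mk=np.array([604,-354,98]); print('ref mark px',proj(a,mk))
piv=np.array([578.4,20.3]);o=np.array([0.07,-0.9975])
# tilt from scene ray: tip=(piv+374cos t*o, 100+374 sin t)
from scipy.optimize import least_squares
def tip(t): return np.r_[piv+374*np.cos(t)*o,100+374*np.sin(t)]
for c,r in((a,u),(b,w)):
  if r:
    t=min(np.linspace(-.17,.17,341),key=lambda t:np.linalg.norm(proj(c,tip(t))-r[0]['uv']));print(c['name'],'tilt',round(t,3),proj(c,tip(t))-r[0]['uv'])
u=ctrl.place_of('scene','poise_top')[:1];w=ctrl.place_of('side','poise_top')[:1]
if u and w:
    p,e=tri([(a,u[0]['uv']),(b,w[0]['uv'])]);print('poise',p.round(1),np.round(e,1),(p[:2]-piv)@o)
s=ctrl.sense();print(s['time_s'],s['eef_pos'].round(1),'tcp local',(s['eef_pos'][:2]-piv)@o)
E
python3 rd.py sc11
```

```text
[([119.4, 275.5], 0.62), ([119.7, 278.3], 0.71), ([383.3, 352.2], 0.73)]
ref mark px [117.85636413 280.53412883]
scene tilt 0.023 [-2.31853812  0.6506255 ]
side tilt 0.023 [4.09873624 0.55078656]
poise [ 582.2 -110.   162. ] [7.1 7.1] 130.28260937766308
22.15 [582.4 -34.4 133. ] tcp local 54.8824242875942
```

View pics/sc11.png

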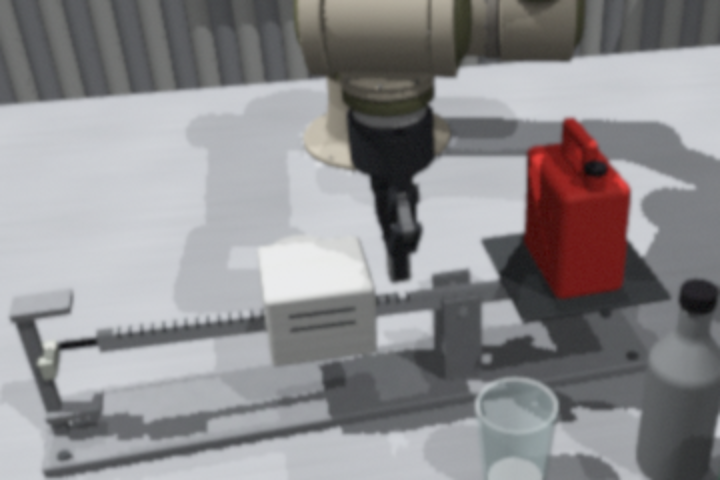

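Emit:
arm_command --pt "0 0 0 0 0" --pt "0 0 0 0 0" --pt "0 0 0 0 0" --pt "0 0 0 0 0" --pt "0 0 0 0 0" --pt "0 0 0 0 0" --pt "0 0 0 0 0" --pt "0 0 0 0 0" --pt "0 0 0 0 0" --pt "0 0 0 0 0" --pt "0 0 0 0 0" --pt "0 0 0 0 0"

```text
time_s: 23.65
eef_pos: [582.3, -34.3, 133.0]
ee_rot: [0.518, 0.482, 0.518, -0.482]
force: [-0.2, 0.0, 0.5]
grip_width: 0.001
```

```bash
python3 rd.py sc12; python3 - <<'E'
from h import *
a=cap('scene');b=cap('side');save(a,'f1.png');
A=cv2.resize(a['color'][240:325,80:170,::-1],None,fx=6,fy=6,interpolation=2);B=cv2.resize(b['color'][310:400,330:420,::-1],(540,510))
cv2.imwrite('pics/z12.png',cv2.resize(np.hstack([A,B]),None,fx=.74,fy=.74))
E
```

```text
[([424.5, 333.3], 0.62), ([118.9, 278.4], 0.75), ([385.4, 352.0], 0.68)]
ref mark px [117.85636413 280.53412883]
scene tilt -0.17 [-294.88986734  -28.37101985]
side tilt 0.028 [2.06717796 0.23236465]
poise [ 585.8 -115.5  165.6] [5.3 5.3] 135.9662452591314
24.0 [582.4 -34.3 133. ] tcp local 54.73546370574326
```

View pics/z12.png

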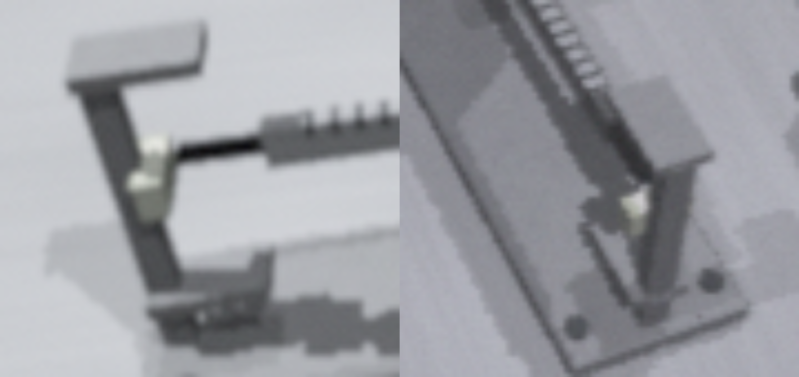

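Emit:
arm_command --pt "0 0 0.007 0 0" --pt "0 0 0.007 0 0" --pt "0 0 0.003 0 0" --pt "0 0 0.003 0 0" --pt "0 0 0 0 0" --pt "0 0 -0.015 0 0" --pt "0 0 -0.015 0 0" --pt "-0.05 0 0 0 0" --pt "-0.05 0 0 0 0" --pt "-0.05 0 0 0 0" --pt "0 0 0.04 0 0" --pt "0 0 0.05 0 0"

```text
time_s: 25.6
eef_pos: [588.3, -113.2, 283.8]
ee_rot: [0.519, 0.481, 0.518, -0.481]
force: [0.1, 0.2, -0.8]
grip_width: 0.001
```

Emit:
arm_command --pt "0 0 0.05 0 0" --pt "0 0 0.05 0 0" --pt "0 0 0.05 0 0" --pt "0 0 0.05 0 0" --pt "0 0 0 0 0" --pt "0 0 0 0 0"

```text
time_s: 26.35
eef_pos: [602.9, -312.2, 283.0]
ee_rot: [0.518, 0.482, 0.518, -0.481]
force: [-0.4, 0.5, -0.3]
grip_width: 0.001
```

```bash
python3 rd.py sc13; python3 - <<'E'
from h import *
import pickle
w=cap('wrist');save(w,'w13.png');pickle.dump(w,open('w13.pkl','wb'))
for q in ['pointer_tip','centre_mark']:print(q,[(x['uv'],x['score']) for x in ctrl.place_of('wrist',q)])
E
```

```text
[([122.7, 279.0], 0.81), ([118.8, 278.6], 0.87), ([383.5, 356.4], 0.73)]
ref mark px [117.85636413 280.53412883]
scene tilt -0.004 [-4.26472491  1.4376833 ]
side tilt -0.02 [3.23367218 0.62337661]
poise [555.9 -63.4 209.9] [84. 84.] 81.88189636884537
26.7 [ 602.6 -312.9  283.3] tcp local 334.1054810285049
pointer_tip [([314.1, 245.7], 0.78)]
centre_mark [([314.8, 248.7], 0.81)]
```

View pics/w13.png

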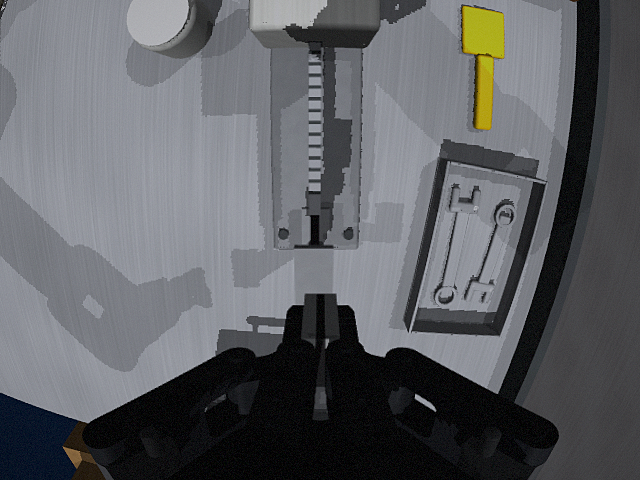

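View pics/sc13.png

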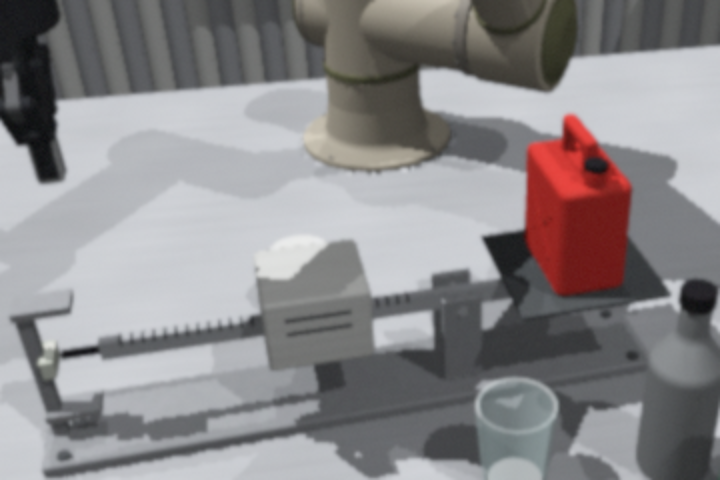

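```bash
python3 - <<'E'
from h import *
a=cap('scene');save(a,'sc14.png');b=cap('side');save(b,'s14.png')
print(ctrl.sense()['time_s'])
T=[]
for f in ['sc5','sc9','f1','sc13' if 0 else 'sc14']:
    T.append(cv2.resize(cv2.imread(f'pics/{f}.png')[245:315,100:170],None,fx=5.6,fy=4.2,interpolation=cv2.INTER_NEAREST))
cv2.imwrite('pics/cmp.png',np.vstack([np.hstack(T[:2]),np.hstack(T[2:])]))
piv=np.array([578.4,20.3]);o=np.array([0.07,-0.9975])
def tip(t,r=374): return np.r_[piv+r*np.cos(t)*o,100+r*np.sin(t)]
for t in(-.14,0,.025,.14): print(t,proj(a,tip(t)).round(1),proj(a,tip(t,345)).round(1),proj(b,tip(t)).round(1))
E
```

```text
26.95
-0.14 [127.3 300.8] [142.5 296.5] [384.2 367.2]
0 [118.2 279.8] [134.7 277.2] [387.1 355.1]
0.025 [117.  275.8] [133.7 273.5] [387.4 352.5]
0.14 [112.9 256.7] [130.4 256. ] [388.5 339.5]
```

View pics/cmp.png

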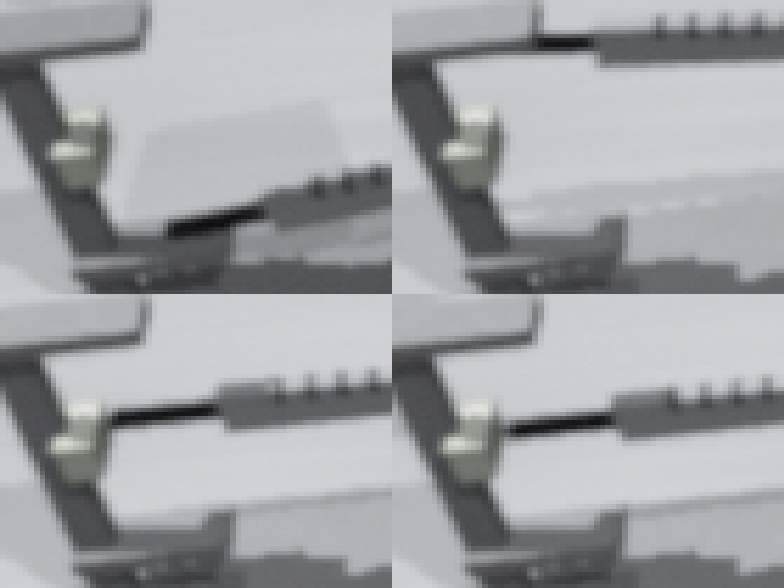

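```bash
python3 - <<'E'
from h import *
from scipy.optimize import least_squares
a=cap('scene');save(a,'sc15.png')
piv=np.array([578.4,20.3]);o=np.array([0.07,-0.9975])
D={}
for f,t0 in [('sc5',-.14),('scene0',-.14),('sc9',.14),('f1',.025),('sc14',0),('sc15',0)]:
    g=cv2.cvtColor(cv2.imread(f'pics/{f}.png'),cv2.COLOR_BGR2GRAY).astype(float)
    pts=[]
    for u in range(112,150):
        col=g[240:312,u];rows=np.arange(240,312)
        m=col<60
        # pointer: dark run, short
        w=np.clip(95-col,0,None)
        p0=proj(a,np.r_[piv+365*np.cos(t0)*o,100+365*np.sin(t0)])
        k=np.abs(rows-p0[1])<9
        if (col[k]<45).any():
            r=np.argmin(np.where(k,col,999));s=slice(max(0,r-2),r+3)
            pts.append((u,(w[s]*rows[s]).sum()/w[s].sum()))
    D[f]=np.array(pts);print(f,D[f].round(1).tolist())
E
```

```text
sc5 [[130.0, 299.9], [131.0, 299.4], [132.0, 299.2], [133.0, 299.0], [134.0, 298.8], [135.0, 298.5], [136.0, 298.2], [137.0, 298.0], [138.0, 297.8], [139.0, 297.7], [140.0, 297.1], [141.0, 296.5], [142.0, 296.1], [143.0, 295.8], [144.0, 295.5], [145.0, 295.3]]
scene0 [[131.0, 299.5], [132.0, 299.2], [133.0, 299.0], [134.0, 298.6], [135.0, 298.7], [136.0, 298.3], [137.0, 298.0], [138.0, 297.5], [139.0, 297.4], [140.0, 297.2], [141.0, 296.4], [142.0, 296.0], [143.0, 295.8], [144.0, 295.4], [145.0, 295.2]]
sc9 [[126.0, 254.7], [127.0, 254.9], [128.0, 254.9], [129.0, 254.9], [130.0, 254.9], [131.0, 254.9], [132.0, 254.8], [133.0, 254.7], [134.0, 254.7]]
f1 [[120.0, 274.8], [121.0, 274.1], [122.0, 274.1], [123.0, 274.0], [124.0, 273.9], [125.0, 273.7], [126.0, 273.5], [127.0, 273.3], [128.0, 273.2], [129.0, 273.1], [130.0, 273.0], [131.0, 272.9], [132.0, 272.8], [133.0, 272.7], [134.0, 272.5], [135.0, 272.3], [136.0, 272.2], [137.0, 272.1]]
sc14 [[122.0, 276.9], [123.0, 276.7], [124.0, 276.5], [125.0, 276.2], [126.0, 276.1], [127.0, 276.0], [128.0, 275.9], [129.0, 275.8], [130.0, 275.5], [131.0, 275.3], [132.0, 275.2], [133.0, 275.1], [134.0, 275.0], [135.0, 274.9], [136.0, 274.7], [137.0, 274.5], [138.0, 274.3]]
sc15 [[122.0, 276.8], [123.0, 276.6], [124.0, 276.5], [125.0, 276.3], [126.0, 276.1], [127.0, 276.0], [128.0, 275.9], [129.0, 275.8], [130.0, 275.5], [131.0, 275.3], [132.0, 275.2], [133.0, 275.1], [134.0, 275.0], [135.0, 274.9], [136.0, 274.8], [137.0, 274.5], [138.0, 274.3]]
```

```bash
cat > tilt.py <<'E'
from h import *
import sys
from scipy.optimize import least_squares
a=cap('scene');save(a,sys.argv[1]+'.png')
def pts(f,t0,lo,hi):
    g=cv2.cvtColor(cv2.imread(f'pics/{f}.png'),cv2.COLOR_BGR2GRAY).astype(float);rows=np.arange(240,312);P=[]
    for u in range(lo,hi):
        col=g[240:312,u];w=np.clip(95-col,0,None)
        p0=proj(a,np.r_[np.array([578.4,20.3])+365*np.cos(t0)*np.array([.07,-.9975]),100+365*np.sin(t0)])
        k=np.abs(rows-p0[1])<9
        if (col[k]<45).any():
            r=np.argmin(np.where(k,col,999));s=slice(max(0,r-2),r+3);P.append((u,(w[s]*rows[s]).sum()/w[s].sum()))
    return np.array(P)
D=[pts('sc5',-.14,132,145),pts('scene0',-.14,132,145),pts('sc9',.14,127,134),pts('f1',.025,122,137),pts(sys.argv[1],float(sys.argv[2]),124,137)]
def res(x):
    dx,dz,yaw,t1,t2=x;o=np.array([np.sin(yaw),-np.cos(yaw)]);piv=np.array([578.4+dx,20.3]);r=[]
    for P,t in zip(D,(-.14,-.14,.14,t1,t2)):
        q=[proj(a,np.r_[piv+R_*np.cos(t)*o,100+dz+R_*np.sin(t)]) for R_ in(335,374)]
        n=q[1]-q[0];r+=list(q[0][1]+(P[:,0]-q[0][0])*n[1]/n[0]-P[:,1])
    return np.r_[r,dx/3,dz/2,(yaw-.07)/.01]
s=least_squares(res,[0,0,.07,.02,0],loss='soft_l1');r=s.fun[:-3];print('dx dz yaw t_f1 t_now',s.x.round(4),'rms',np.sqrt((r**2).mean()).round(2),ctrl.sense()['time_s'])
E
python3 tilt.py sc16 0
```

```text
dx dz yaw t_f1 t_now [-0.5371  0.8266  0.0711  0.0289  0.0125] rms 0.32 27.05
```

```bash
python3 - <<'E'
from h import *
s=ctrl.sense();piv=np.array([578.4,20.3]);o=np.array([0.07,-0.9975])
print((s['eef_pos'][:2]-piv)@o, s['force'])
for l in(45,77.3):go(np.r_[piv+l*o,133])
E
```

```text
334.7274839285658 [-0.48348913  0.50382574  0.08030081]
shift tool [ 1.500e-01 -1.000e-04 -2.897e-01] t 27.05 pos [ 602.5 -313.6  283. ] jaw yaw 0.072
shift tool [ 1.500e-01 -2.000e-04 -2.574e-01] t 27.05 pos [ 602.5 -313.6  283. ] jaw yaw 0.072
```

Emit:
arm_command --pt "0 0 -0.05 0 0" --pt "0 0 -0.05 0 0" --pt "0 0 -0.05 0 0" --pt "0 0 -0.05 0 0" --pt "0 0 -0.05 0 0" --pt "0 0 -0.04 0 0" --pt "0 0 0 0 0" --pt "0.05 0 0 0 0" --pt "0.05 0 0 0 0" --pt "0.05 0 0 0 0" --pt "0 0 0 0 0"

```text
time_s: 28.42
eef_pos: [580.1, -24.9, 130.2]
ee_rot: [0.515, 0.481, 0.52, -0.483]
force: [0.1, -0.3, 0.9]
grip_width: 0.002
```

Emit:
arm_command --pt "0 0 0.01 0 0" --pt "0 0 0.01 0 0" --pt "0 0 0.007 0 0" --pt "0 0 0.003 0 0" --pt "0 0 0.003 0 0" --pt "0 0 0 0 0"

```text
time_s: 29.18
eef_pos: [584.0, -57.2, 133.0]
ee_rot: [0.518, 0.482, 0.518, -0.482]
force: [0.1, 0.1, -0.3]
grip_width: -0.005
```

```bash
python3 - <<'E'
from h import *
s=ctrl.sense();piv=np.array([578.4,20.3]);o=np.array([0.07,-0.9975])
print((s['eef_pos'][:2]-piv)@o,s['eef_pos'], s['force'])
E
```

```text
77.74153085481232 [583.99570103 -57.24369101 132.98902431] [ 0.10888361  0.10607456 -0.34536113]
```

Emit:
arm_command --pt "0 0 -0.01 0 0" --pt "0 0 -0.02 0 0" --pt "-0.05 0 0 0 0" --pt "-0.05 0 0 0 0" --pt "-0.05 0 0 0 0" --pt "-0.05 0 0 0 0" --pt "0 0 0 0 0" --pt "0 0 0 0 0" --pt "0 0 0 0 0" --pt "0 0 0 0 0" --pt "0 0 0 0 0" --pt "0 0 0 0 0"

```text
time_s: 30.68
eef_pos: [581.8, -27.3, 332.9]
ee_rot: [0.518, 0.482, 0.518, -0.482]
force: [0.4, 0.4, -0.3]
grip_width: 0.001
```

Emit:
arm_command --pt "0 0 0 0 0" --pt "0 0 0 0 0" --pt "0 0 0 0 0" --pt "0 0 0 0 0" --pt "0 0 0 0 0" --pt "0 0 0 0 0"

```text
time_s: 31.42
eef_pos: [581.8, -27.3, 333.0]
ee_rot: [0.518, 0.482, 0.518, -0.482]
force: [-0.2, -0.5, 0.7]
grip_width: 0.002
```

```bash
python3 tilt.py sc17 0; python3 tilt.py sc18 0; python3 - <<'E'
import cv2
cv2.imwrite('pics/z18.png',cv2.resize(cv2.imread('pics/sc18.png')[245:315,100:170],None,fx=8,fy=8))
E
```

```text
dx dz yaw t_f1 t_now [-0.5473  0.8341  0.0712  0.0289  0.0025] rms 0.32 31.475
dx dz yaw t_f1 t_now [-0.5475  0.8343  0.0712  0.0289  0.0025] rms 0.32 31.525
```

View pics/z18.png

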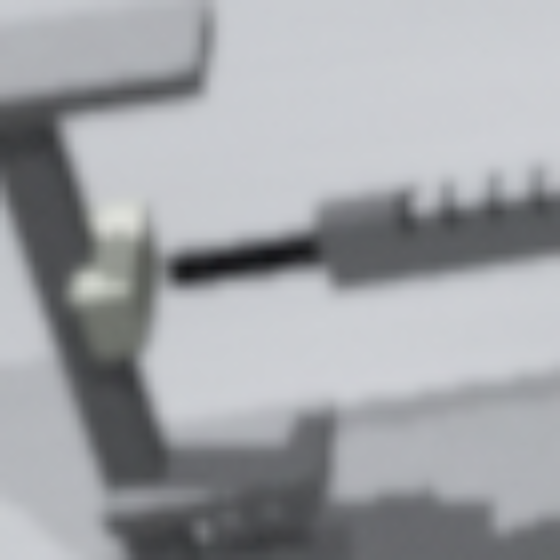

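```bash
python3 - <<'E'
from h import *
b=cap('side');save(b,'fin.png')
E
```

```text
(no output)
```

View pics/fin.png

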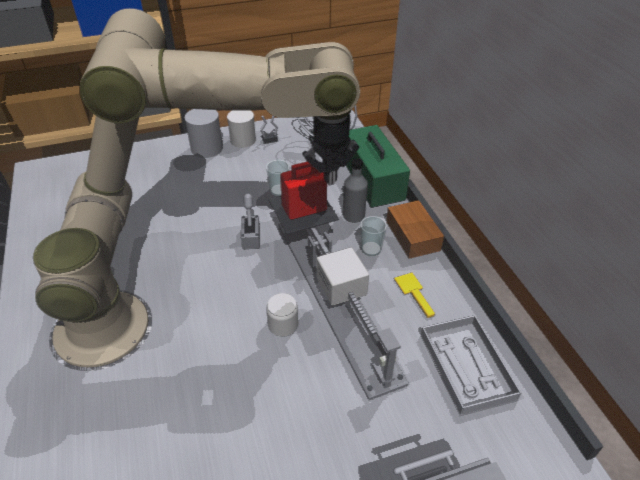

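The canister stands upright at mid-pan (305,192), the toggle leans to its off side (249,205), and the other objects are where they were. The gripper is clear of everything.

```bash
python3 -c "
from rig import ctrl
print(ctrl.finish_job())"
```

```text
the job is handed in; nothing more can be done
None
```

The canister is weighed and the job is handed in at about 31.6 s. I threw the toggle over to the fan-off side, then set the canister upright by its handle on the middle of the pan. I pushed the poise outward in three steps until the beam settled.

- **Balance:** the last two pointer readings, taken with the gripper well clear, both gave a tilt of +0.0025 rad, and the picture shows the pointer at the middle of the mark. These come from fitting the pointer line against the known stops at ±0.14 rad.
- **Rest of the scene:** the last side picture shows the toggle off, the canister mid-pan, and the jars, flask, tin and scraper apparently where they were; I compared these by eye only.
- **Disagreement:** after the second push, the networks' raw pointer positions put the tilt between −0.02 and +0.007 rad. The line fit gave +0.0125 rad. I trusted the line fit and pushed the poise the last 2.5 mm or so on its reading.

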